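Right the knocked-over degreasing pot and park it in its bay

TASK

The steel degreasing pot has been knocked over on the cutting mat. Stand it up again, easing it over rather than letting it roll off or slam down, and put it back upright in the empty middle bay of the bench rack, fully home against the back board. Don't shove the rack out of place and leave the gearbox, tape, oil bottle and grease jar where they are.

Things in the scene. Friction and masses are not known exactly. Their poses are not given: they have to be found in the camera images.
- pot: Stainless-steel pot, a straight cylinder open at one end: 92 mm outside diameter (too wide for the gripper), 95 mm high, wall 4 mm, floor 5 mm, about 0.25 kg. Origin: centre of its underside; z axis: from underside to mouth. It starts lying on its side on the mat (z level, origin 46 mm above the mat), mouth to the robot's right (-y, within 45 degrees).
- pot_rim (a point): Centre of the pot's open mouth, 95 mm from the underside; axes as the pot. Lying, the pot rolls if pushed sideways. It can be tipped up about the lower edge of its base; after about 40 degrees its weight passes over that edge and it falls upright by itself unless held back. Standing, it slides on the mat at 1 to 2.5 N if pushed low, and tips if pushed near the rim.
- rack: Low grey sheet-steel rack, 1.4 kg, loose on the mat (slides at 7 N or more of push). 280 mm wide (y), 84 mm deep (x). Origin on the mat under its middle; x points into the bays, away from the open front. Back board 70 mm high; dividers 55 mm high, 8 mm thick, ending at x = -42 mm. Each side bay has a floor 5 mm up and an 18 mm front lip.
- bay_back (a point): Point at mat level on the front face of the rack's back board, at the middle of the middle bay, 34 mm from the rack's origin along x; axes as the rack. The middle bay is 104 mm wide, open in front and above, with no floor: the pot stands on the mat in it. Parked, the pot's centre is 46 mm in front of this point and the pot sticks out 16 mm past the dividers.
- mat: Green cutting mat with a pale 50 mm grid, 600 by 900 mm, 3 mm thick, fixed; all stands on it (its top is at z = 3 mm). Origin under its middle.
- gearbox: Open aluminium gearbox half-shell with brass cylinder and gears, 190 by 130 by 31 mm, lying on the mat to one side; bystander. Origin under its middle.
- tape_roll: Roll of tape lying flat, 100 mm across, 24 mm high; bystander. Origin under its middle.
- oil_bottle: Amber bottle with black cap, 48 mm across, 105 mm high, standing in one side bay of the rack; bystander. Origin under its middle.
- grease_jar: White jar with black lid, 54 mm across, 48 mm high, standing in the other side bay; bystander. Origin under its middle.
Not all that is in view belongs to the job. There is more than one size of the pot; the job needs the smallest.

How it is judged (in metres and radians):
At the end, for the whole second after the job is handed in: The pot stands upright, mouth up, on the mat inside the middle bay (tilt under 0.06 rad, underside within 4 mm of the mat), within 4 mm of touching the back board, released and at rest (angle between pot's own z axis and vertical below 0.06 rad and x of pot in the frame of bay_back between -0.05 and -0.04 m and y of pot in the frame of bay_back between -0.01 and 0.01 m and z of pot in the frame of bay_back below 0.004 m and height (world z) of pot_rim above 0.09 m and linear speed of pot below 0.01 m/s and angular speed of pot below 0.1 rad/s).
It fails at once if the pot rolls away, topples or slams down (turns faster than 4 rad/s) (angular speed of pot above 4 rad/s).
It fails at once if the rack is shoved more than 8 mm (distance of rack from where it was at the start of the episode above 0.008 m).
It fails at once if the gearbox or the tape roll is moved more than 15 mm (distance of any of gearbox, tape_roll from where it was at the start of the episode above 0.015 m).
It fails at once if the oil bottle is moved more than 15 mm or knocked over (distance of oil_bottle from where it was at the start of the episode above 0.015 m or angle between oil_bottle's own z axis and vertical above 0.4 rad).
It fails at once if the grease jar is moved more than 15 mm or knocked over (distance of grease_jar from where it was at the start of the episode above 0.015 m or angle between grease_jar's own z axis and vertical above 0.4 rad).
It also fails if it takes over 72 s, if anything falls off the work surface, if the arm or the gripper's body presses on something with over 40 N, if the wrist force passes 120 N, or if a joint passes its speed limit or range.

ROBOT

A 6-joint arm with a two-finger parallel gripper is mounted at the origin on the work surface. World frame = base frame: x ahead of the robot, y to its left, z up, the work surface at z = 0. Lengths are in mm, angles in rad, forces in N, time in s.
With the tool pointing down it reaches from about 375 to 900 mm from the base axis. Payload 3.1 kg.
Tool frame: the origin (TCP) lies between the finger pads; the fingertips stand 17 mm ahead of it and the grasp point (between the pads) lies 2 mm behind it; z points along the fingers, y is the line along which they close (so a half turn about z gives the same grasp; the last joint's range is limited). The gripper opens to 85 mm and grips with 20 to 120 N. Pads are 22 mm wide; open, the fingers measure 114 mm over their backs; the gripper's body (76 mm by 85 mm) begins 54 mm behind the grasp point. The pads swing forward as they close: fully open they stand 13 mm farther back than shut.
Start: joints at [0.988, 0.527, 1.433, -0, 1.181, -0.178], TCP at [246.105, 574.482, 248.31] pointing down, gripper open.
Joint ranges: [-3.08, 3.08], [-0.75, 2.2], [0.22, 2.44], [-1.43, 4.57], [0, 2.65], [-2.85, 2.85]. Speed limits (rad/s): [2.79, 2.79, 3.14, 3.14, 3.14, 3.14].

INTERFACE

Orientations are given as a unit quaternion [w, x, y, z].
In Python, from station import r gives the robot as it stands. Calls block until the motion is done:
- r.reach(position, orientation): joint-space move of the TCP to a pose.
- r.move_linear(position, vel=150, rot=None): straight line of the TCP; rot=None keeps the orientation; vel is the mean speed in mm/s.
- r.movej(angles): joint-space move.
- r.ungrasp() and r.gripper_close(force=None): open the fingers fully, or close them until they stop; force is the grip in N (None keeps the last).
- r.hold(seconds).
- r.inverse_kinematics(position, orientation): joint angles nearest the present ones, or None.
- r.observe(): the state.
- r.read_camera(name): name is "side" or "top" or "wrist"; returns the picture (480x640x3 uint8, red, green, blue); there is no depth.
- r.camera_info(name): a dict with "fx", "fy", "cx", "cy" (pixels), "k1" (the pictures are not rectified: a ray, as slopes to the right and down, at radius r is drawn at 1 + k1 r^2 times it, then the intrinsics apply), "R" (3x3) and "t" (3): a world point X has camera coordinates R X + t. Camera axes: x right, y down, z forward; pixel columns grow to the right and rows downward; lengths in mm; the calibration is good to about 2 mm. A picture is of the moment at which its call begins: read the wrist's pose just before it. camera_info takes no time and is no camera call; for the wrist camera it gives the pose at the moment of the call.
A pose or a line that the arm cannot do raises r.MotionError and nothing moves.
- r.finish_job(): hands the job in; it is judged then, once.
The state is a dict: "t": time; "qpos": joint angles; "qd": joint speeds; "tau": joint torques, N m; "tcp_pos": TCP position; "tool_rot": TCP orientation; "wrist_force": force on the tool from outside, world axes, zero at the start; "wrist_torque": the same for the moment, N m; "width": finger opening in mm; "gripper_force": force on a finger pad.
Only numpy, scipy, OpenCV 4.12 (cv2) and the standard library are available. Lean on these libraries where they do the work, as an engineer would, in place of code of your own. Each camera call takes 0.05 s, during which the arm holds its last target. There are 200 camera calls.

## Working session

There is one attempt and no reset: what is moved stays moved. The work goes in short steps, each a Python script; the robot and the scene stay as the last script left them, time stands still between calls to the robot, and variables do not carry over. Pictures are saved under pics/ and viewed, at most 14 in all, crops included, and the job is handed in when it is done.

```bash
ls; mkdir -p pics; python3 - <<'E'
from station import r
import cv2,numpy as np
for n in("side","top"):
    im=r.read_camera(n); cv2.imwrite(f"pics/{n}0.png",im[:,:,::-1])
    c=r.camera_info(n); print(n,{k:np.round(v,3).tolist() for k,v in c.items()})
print(r.observe())
E
```

```text
pics
side {'fx': 473.359, 'fy': 473.359, 'cx': 318.767, 'cy': 246.951, 'k1': -0.096, 'R': [[0.994, -0.107, 0.015], [-0.07, -0.748, -0.66], [0.082, 0.655, -0.752]], 't': [-527.316, 189.491, 1228.965]}
top {'fx': 585.685, 'fy': 585.685, 'cx': 318.693, 'cy': 235.782, 'k1': -0.176, 'R': [[-0.004, -1.0, -0.005], [-0.996, 0.005, -0.09], [0.09, 0.005, -0.996]], 't': [163.721, 553.368, 1371.016]}
{'t': 0.1, 'qpos': array([ 9.87502165e-01,  5.28351868e-01,  1.43377847e+00, -2.59933005e-05,
        1.18142214e+00, -1.78512343e-01]), 'qd': array([ 0.00035523, -0.00068832, -0.00350165,  0.00135647,  0.00080151,
       -0.00265392]), 'tau': array([ 5.63112189e-05, -4.43304849e+01, -1.78588039e+01, -2.44193570e-04,
        3.89342065e-03, -2.14528444e-05]), 'tcp_pos': array([245.77629884, 573.97368064, 247.44319351]), 'tool_rot': array([-3.53134436e-04,  2.01007070e-01,  9.79589300e-01, -9.14150996e-04]), 'wrist_force': array([-0.60195026, -0.01647321, -0.57355473]), 'wrist_torque': array([ 0.01616028, -0.06255136,  0.01036969]), 'gripper_force': 0.0, 'width': 85.28462371517466}
```

View pics/top0.png

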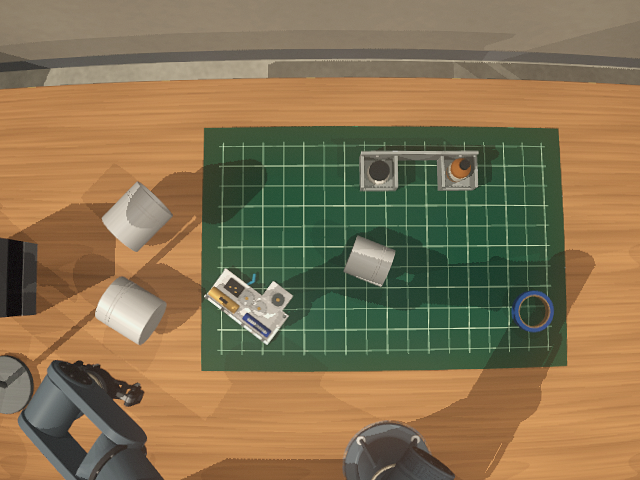

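View pics/side0.png

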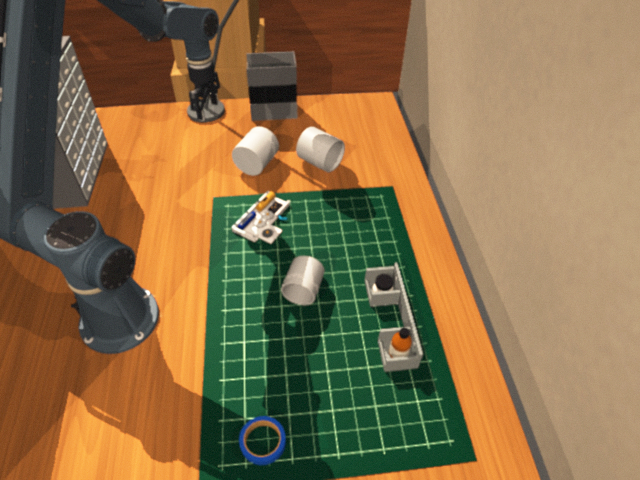

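The top view shows three lying pots: one on the mat at (370,260), and two larger ones off the mat at (137,215) and (131,310). I choose the one on the mat, since it is the smallest and matches the description. Its mouth faces right and slightly down in the picture, which is -y and slightly toward the robot. The rack's empty middle bay is near (418,172), with the gearbox at (250,305) and the tape at (533,311).

```bash
cat > h.py <<'E'
from station import r
import cv2,numpy as np
from scipy.spatial.transform import Rotation as Ro
def ray(c,px):
    K=np.array([[c['fx'],0,c['cx']],[0,c['fy'],c['cy']],[0,0,1.]])
    p=cv2.undistortPoints(np.array(px,float).reshape(-1,1,2),K,np.array([c['k1'],0,0,0.]))[:,0]
    R=np.array(c['R']);t=np.array(c['t'])
    return -R.T@t, np.c_[p,np.ones(len(p))]@R
def plane(c,px,z):
    o,d=ray(c,px); return o+d*((z-o[2])/d[:,2])[:,None]
def tri(cs,pxs):
    """pixel of same point in several views -> point, miss distance"""
    A=np.zeros((3,3));b=np.zeros(3);L=[]
    for c,p in zip(cs,pxs):
        o,d=ray(c,[p]);d=d[0]/np.linalg.norm(d[0]);P=np.eye(3)-np.outer(d,d);A+=P;b+=P@o;L.append((P,o))
    X=np.linalg.solve(A,b); return X,[float(np.linalg.norm(P@(X-o))) for P,o in L]
def proj(c,X):
    K=np.array([[c['fx'],0,c['cx']],[0,c['fy'],c['cy']],[0,0,1.]])
    return cv2.projectPoints(np.array(X,float).reshape(-1,1,3),cv2.Rodrigues(np.array(c['R']))[0],np.array(c['t'],float),K,np.array([c['k1'],0,0,0.]))[0][:,0]
def quat(z,y):
    """tool z, closing y -> wxyz"""
    z=np.array(z,float);z/=np.linalg.norm(z);y=np.array(y,float);y-=z*(y@z);y/=np.linalg.norm(y)
    q=Ro.from_matrix(np.c_[np.cross(y,z),y,z]).as_quat();return q[[3,0,1,2]]
def potmask(im):
    h=cv2.cvtColor(im,cv2.COLOR_RGB2HSV);return ((h[:,:,1]<60)&(h[:,:,2]>90)).astype(np.uint8)*255
E
python3 - <<'E'
from h import *
np.set_printoptions(precision=3,suppress=True)
im=cv2.imread("pics/top0.png")[:,:,::-1].copy();c=r.camera_info("top")
m=cv2.morphologyEx(potmask(im),cv2.MORPH_OPEN,np.ones((3,3)))
n,l,s,ce=cv2.connectedComponentsWithStats(m)
i=[i for i in range(1,n) if abs(ce[i]-[370,260]).max()<20][0]
b=cv2.boxPoints(cv2.minAreaRect(np.argwhere(l==i)[:,::-1].astype(np.float32)))
P=plane(c,b,49);print(s[i],b,P,np.linalg.norm(np.diff(P,axis=0),axis=1),P.mean(0))
print("rack",plane(c,[[360,153],[478,153],[397,153],[440,153]],73))
print("q",r.observe()['tool_rot'])
w=r.camera_info("wrist");print(w['R'],-np.array(w['R']).T@w['t'],w['fx'])
C=P.mean(0)
a=np.array([-.3,-.95,0]);a/=np.linalg.norm(a)
for da in np.radians([-30,-15,0,15,30]):
  for s_ in(1,-1):
    R=Ro.from_rotvec([0,0,da]);z=R.apply(-a)
    for off in(20,100):
      p=C+a*(47.5+off);p[2]=93
      print(round(np.degrees(da)),s_,off,r.inverse_kinematics(p,quat(z,[0,0,s_])))
E
```

```text
[ 344  236   51   50 1663] [[341.649 271.711]
 [356.237 233.784]
 [396.979 249.454]
 [382.392 287.381]] [[467.532 108.005  49.   ]
 [556.24   73.129  49.   ]
 [518.906 -22.239  49.   ]
 [430.427  13.151  49.   ]] [ 95.318 102.416  95.295] [493.276  43.011  49.   ]
rack [[ 744.023   63.543   73.   ]
 [ 745.059 -217.314   73.   ]
 [ 744.017  -23.497   73.   ]
 [ 744.381 -125.639   73.   ]]
q [-0.     0.201  0.98  -0.001]
[[ 0.394  0.919 -0.002]
 [ 0.873 -0.373  0.315]
 [ 0.289 -0.125 -0.949]] [171.297 605.532 373.472] 368.20263446696254
-30 1 20 [-1.001  1.328  2.189  1.411  1.508  2.771]
-30 1 100 None
-30 -1 20 [-1.001  1.328  2.189  1.411  1.508 -0.371]
-30 -1 100 [-1.168  1.273  2.107  1.241  1.492 -0.226]
-15 1 20 None
-15 1 100 None
-15 -1 20 [-0.946  1.232  2.022  1.195  1.529 -0.105]
-15 -1 100 [-1.091  1.206  1.94   1.047  1.569 -0.003]
0 1 20 None
0 1 100 None
0 -1 20 [-0.869  1.187  1.854  1.01   1.624  0.085]
0 -1 100 [-1.002  1.178  1.778  0.883  1.689  0.143]
15 1 20 None
15 1 100 None
15 -1 20 [-0.782  1.175  1.692  0.852  1.754  0.205]
15 -1 100 [-0.906  1.176  1.625  0.738  1.827  0.227]
30 1 20 None
30 1 100 None
30 -1 20 [-0.688  1.182  1.541  0.71   1.896  0.268]
30 -1 100 [-0.806  1.188  1.486  0.598  1.966  0.257]
```

```bash
python3 - <<'E'
from h import *
import json
q=quat([0,0,-1],[0,1,0])
for k,p in enumerate([[480,60,260],[600,-50,260]]):
    r.reach(p,q); r.hold(.4)
    c=r.camera_info("wrist"); im=r.read_camera("wrist")
    cv2.imwrite(f"pics/w{k}.png",im[:,:,::-1]); json.dump({a:np.array(b).tolist() for a,b in c.items()},open(f"pics/w{k}.json","w"))
print(r.observe()['t'],r.observe()['wrist_force'])
E
```

```text
3.725 [-0.63496194  0.36745161 -0.38123803]
```

View pics/w0.png

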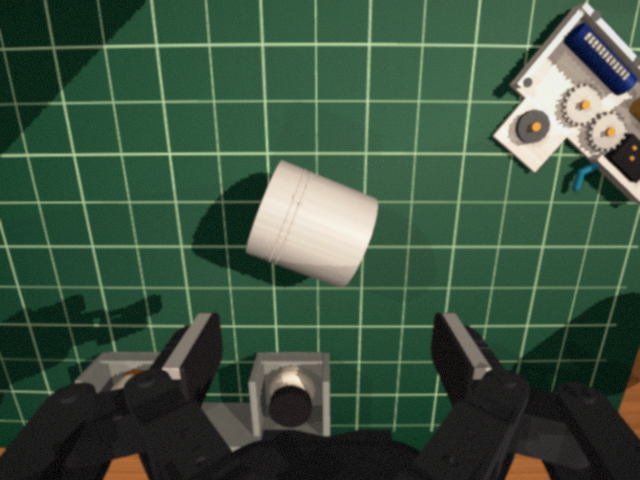

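View pics/w1.png

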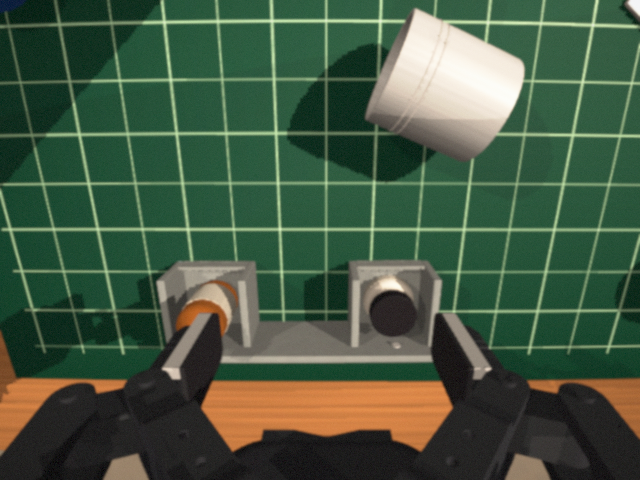

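w0 shows the chosen pot at (313,225): a single small steel pot with two scribed rings by its mouth, which opens to the left (-y). The gearbox is at (570,100) and the jar bay at (290,400). w1 shows the rack's empty bay between the dividers at columns 257 and 350, with the back board's face at rows 320-350 and the pot at (447,85).

```bash
cat >> h.py <<'E'
def potaxis(im,c,seed):
    """unit normal of the plane through camera & axis of lying pot, mask"""
    m=cv2.morphologyEx(potmask(im),cv2.MORPH_OPEN,np.ones((5,5)))
    n,l,s,ce=cv2.connectedComponentsWithStats(m)
    m=(l==l[seed[1],seed[0]]).astype(np.uint8)
    k=max(cv2.findContours(m,cv2.RETR_EXTERNAL,cv2.CHAIN_APPROX_NONE)[0],key=cv2.contourArea)[:,0]
    return m,k
E
python3 - <<'E'
from h import *
import json
np.set_printoptions(precision=2,suppress=True)
N=[];O=[];M=[];CS=[]
a0=np.array([-.366,-.93,0])   # mouth direction guess
for k,seed in((0,(313,225)),(1,(447,85))):
    im=cv2.imread(f"pics/w{k}.png")[:,:,::-1].copy();c=json.load(open(f"pics/w{k}.json"))
    m,ct=potaxis(im,c,seed)
    o,d=ray(c,ct); P=o+d*((49-o[2])/d[:,2])[:,None]
    ctr=(P.min(0)+P.max(0))/2; s=(P-ctr)@a0; t=(P-ctr)@np.cross([0,0,1],a0)
    ns=[]
    for sg in(1,-1):
        sel=(abs(s)<25)&(sg*t>25)
        dd=d[sel]/np.linalg.norm(d[sel],axis=1)[:,None]
        n=np.linalg.svd(dd)[2][2]; n*=np.sign(n@np.cross([0,0,1],a0))*sg; ns.append(n)
        print(k,sg,sel.sum(),"resid",abs(dd@n).max()*400)
    n=ns[0]-ns[1]; n/=np.linalg.norm(n); N.append(n);O.append(o);M.append(m);CS.append(c)
    # distance of axis from camera by tangent half-angle
    print("dist",46/np.sin(np.arccos(-ns[0]@ns[1])/2))
ax=np.cross(N[0],N[1]);ax/=np.linalg.norm(ax);ax*=np.sign(ax@a0)
X=np.linalg.solve(np.array([N[0],N[1],ax]),[N[0]@O[0],N[1]@O[1],ax@np.array([493,43,49])])
print("axis dir",ax,"pt",X)
a=ax.copy()
# level axis from view0 plane alone at z=49
for n,o in zip(N,O):
    d=np.cross(n,[0,0,1]);d/=np.linalg.norm(d);d*=np.sign(d@a0)
    b=np.linalg.solve(np.array([n,[0,0,1],d]),[n@o,49,d@np.array([493,43,49])]);print("level",d,np.degrees(np.arctan2(d[1],d[0])),b)
    if n is N[0]: D,B=d,b
for k in(0,1):
    ss=np.arange(-80,80,.25);px=proj(CS[k],B+np.outer(ss,D)+[0,0,46]).round().astype(int)
    ok=((px>=0)&(px<[640,480])).all(1);v=np.zeros(len(ss),bool);v[ok]=M[k][px[ok,1],px[ok,0]]>0;print(k,"ends s",ss[v].min(),ss[v].max(),"mouth top",B+D*ss[v].max()+[0,0,46])
# rack in w1: mask gray
im=cv2.imread("pics/w1.png");g=im[250:400,150:460];cv2.imwrite("pics/rack.png",cv2.resize(g,None,fx=2.5,fy=2.5,interpolation=cv2.INTER_CUBIC))
E
```

```text
0 1 47 resid 1.0268862393595768
0 -1 51 resid 0.7100162859603697
dist 353.12032533306206
1 1 54 resid 1.1252511606130258
1 -1 55 resid 0.6161721703133771
dist 366.8686479644477
axis dir [-0.38 -0.92  0.01] pt [489.5   44.51  54.65]
level [-0.38 -0.93  0.  ] -112.23864549422575 [490.88  43.86  49.  ]
level [-0.38 -0.92  0.  ] -112.51214227154497 [488.49  44.87  49.  ]
0 ends s -51.0 46.0 mouth top [473.48   1.29  95.  ]
1 ends s -50.0 53.0 mouth top [470.83  -5.19  95.  ]
```

View pics/rack.png

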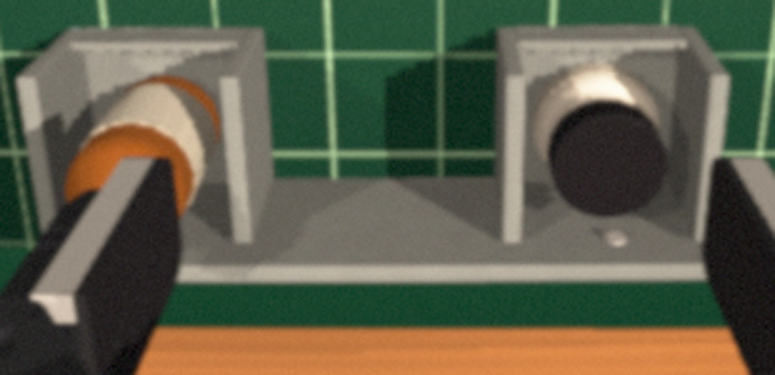

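The crop shows the empty bay between the divider top strips, at crop columns 240-252 (left) and 503 (right), with front ends at row 75. The back board's top front edge is at row 263 and its foot at about row 180.

```bash
python3 - <<'E'
from h import *
import json
np.set_printoptions(precision=1,suppress=True)
c=json.load(open("pics/w1.json"));t=r.camera_info("top")
f=lambda L:[[x/2.5+150,y/2.5+250] for x,y in L]
print("dividers front tops z58",plane(c,f([[240,75],[503,75],[220,75],[522,75]]),58))
print("divider back tops z58",plane(c,f([[252,241],[503,241]]),58))
print("board top front z73",plane(c,f([[200,264],[350,264],[660,264]]),73), "rear", plane(c,f([[200,281],[660,281]]),73))
print("board foot z3",plane(c,f([[290,180],[480,180]]),3))
g=cv2.imread("pics/top0.png");cv2.imwrite("pics/rackt.png",cv2.resize(g[135:205,345:495],None,fx=5,fy=5,interpolation=cv2.INTER_CUBIC))
# top-cam pot: same axis method
E
```

```text
dividers front tops z58 [[ 665.9 -127.9   58. ]
 [ 665.8  -25.5   58. ]
 [ 665.9 -135.7   58. ]
 [ 665.8  -18.1   58. ]]
divider back tops z58 [[ 741.4 -128.2   58. ]
 [ 741.1  -23.7   58. ]]
board top front z73 [[ 742.1 -146.3   73. ]
 [ 741.8  -86.    73. ]
 [ 741.9   38.4   73. ]] rear [[ 750.2 -147.    73. ]
 [ 750.    39.1   73. ]]
board foot z3 [[ 744.9 -121.     3. ]
 [ 744.7  -31.     3. ]]
```

View pics/rackt.png

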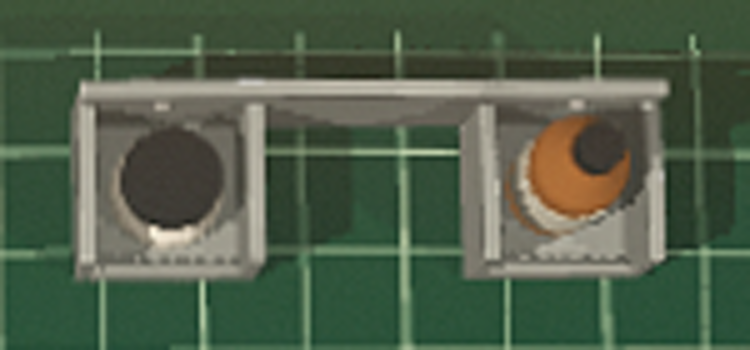

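```bash
cat > plan.py <<'E'
from h import *
a=np.array([np.cos(np.radians(-112.35)),np.sin(np.radians(-112.35)),0]); up=np.array([0,0,1.])
mouth=np.array([473.,1.5,49]); E=mouth-95*a; E[2]=3
G=mouth-8*a; G[2]=94.5
Z=-a; Y=-up
k=np.cross(a,up)
def tip(deg,lift):
    R=Ro.from_rotvec(k*np.radians(deg)); return E+R.apply(G-E)+lift*up, quat(R.apply(Z),R.apply(Y))
BAY=np.array([696.,-76.2])
def held(x,y,z,yaw):
    """TCP pose for upright held pot, centre x,y, underside z; yaw=direction of tool y (toward pot centre)"""
    d=np.array([np.cos(yaw),np.sin(yaw),0]); p=np.array([x,y,0])-d*(46-(94.5-93)-2+0); p[2]=z+95-8
    return p,quat(-up,d)
E
python3 - <<'E'
from plan import *
np.set_printoptions(precision=2,suppress=True)
print("G",G,"E",E)
print("pre",r.inverse_kinematics(G+a*58+up*120,quat(Z,Y)),r.inverse_kinematics(G+a*58,quat(Z,Y)))
for d in range(0,91,15): print(d,tip(d,8)[0],r.inverse_kinematics(*tip(d,8)))
for yaw in np.radians([-112,-90,-60,-30,0,30]): print(round(np.degrees(yaw)),*[r.inverse_kinematics(*held(x,-76,z,yaw)) for x,z in((550,20),(696,3))])
c=r.camera_info("top");print("tape",plane(c,[[533,311]],27))
E
```

```text
G [476.04   8.9   94.5 ] E [509.13  89.36   3.  ]
pre [-0.96  0.94  1.98  1.01  1.69  0.18] [-0.96  1.19  1.91  1.    1.59  0.03]
0 [476.04   8.9  102.5 ] [-0.85  1.19  1.95  1.12  1.57  0.  ]
15 [486.17  33.54 121.9 ] [-0.77  0.99  2.03  1.16  1.36  0.12]
30 [497.87  61.99 133.74] [-0.64  0.81  2.06  1.18  1.14  0.3 ]
45 [510.34  92.31 137.22] [-0.46  0.66  2.03  1.11  0.91  0.58]
60 [522.72 122.42 132.09] [-0.25  0.59  1.95  0.85  0.72  1.02]
75 [534.17 150.28 118.72] [-0.05  0.6   1.83  0.41  0.67  1.59]
90 [543.92 173.99  98.  ] [ 0.11  0.67  1.69 -0.    0.78  2.07]
-112 [-0.26  0.65  1.7  -0.    0.8   1.69] [-0.21  0.82  1.3  -0.    1.01  1.75]
-90 [-0.26  0.64  1.74 -0.    0.77  1.31] [-0.21  0.81  1.35 -0.    0.99  1.36]
-60 [-0.28  0.62  1.79 -0.    0.74  0.76] [-0.22  0.78  1.41 -0.    0.95  0.82]
-30 [-0.32  0.61  1.82 -0.    0.71  0.2 ] [-0.25  0.77  1.45 -0.    0.92  0.27]
0 [-0.37  0.6   1.83 -0.    0.71 -0.37] [-0.29  0.76  1.46 -0.    0.92 -0.29]
30 [-0.4   0.61  1.81 -0.    0.72 -0.93] [-0.31  0.77  1.44 -0.    0.93 -0.84]
tape [[ 369.07 -355.78   27.  ]]
```

```bash
sed -i 's/d\*(46-(94.5-93)-2+0)/d*44/' plan.py; python3 - <<'E'
from plan import *
np.set_printoptions(precision=2,suppress=True)
q=quat(Z,Y)
def st(s):
    o=r.observe();print(s,round(o['t'],2),o['tcp_pos'],o['wrist_force'],"w",round(o['width'],1),"f",round(o['gripper_force'],1))
r.reach([450,-100,330],quat([0,0,-1],[0,1,0])); 
r.reach(G+a*58+up*120,q);st("high")
r.move_linear(G+a*58,vel=100);r.hold(.3);st("pre")
im=r.read_camera("side");cv2.imwrite("pics/s1.png",cv2.resize(im[200:360,200:420],None,fx=3,fy=3)[:,:,::-1])
E
```

```text
high 6.37 [454.17 -44.56 214.23] [ 0.31 -0.11 -0.78] w 85.2 f 0.0
pre 8.02 [454.03 -44.78  94.76] [ 0.08 -0.23 -0.11] w 85.5 f 0.0
```

View pics/s1.png

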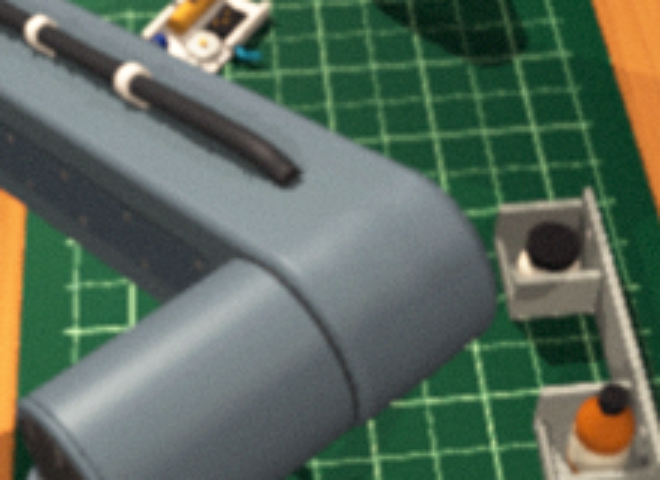

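The elbow hides the pot in the side view. Next I look with the wrist camera.

```bash
python3 - <<'E'
from plan import *
c=r.camera_info("wrist");im=r.read_camera("wrist")
th=np.linspace(0,2*np.pi,40);u=np.cross(up,a)
g=im.copy()
for rad in(46,42):
  for X in proj(c,[mouth+rad*(np.cos(t)*up+np.sin(t)*u) for t in th]): cv2.circle(g,tuple(int(v) for v in X),1,(255,0,0) if rad==46 else (0,0,255),-1)
cv2.imwrite("pics/w2.png",g[:,:,::-1])
E
```

```text
(no output)
```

View pics/w2.png

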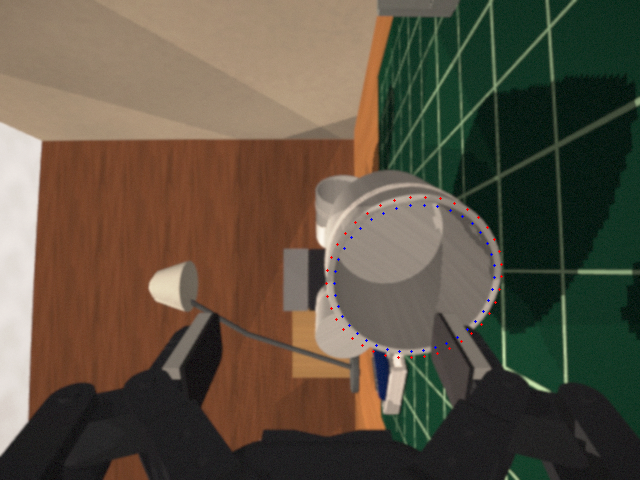

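The wrist view shows the mouth ring at columns 325-501 and rows 185-352. That matches my predicted rim to within a few millimetres, and the inner finger (right, (460,350)) heads into the mouth. I advance and grip.

```bash
cat >> plan.py <<'E'
np.set_printoptions(precision=2,suppress=True)
def st(s):
    o=r.observe();print(s,round(o['t'],2),o['tcp_pos'],o['wrist_force'],o['wrist_torque'],"w",round(o['width'],1),"f",round(o['gripper_force'],1));return o
E
python3 - <<'E'
from plan import *
q=quat(Z,Y)
for d in(30,14,0):
    r.move_linear(G+a*d,vel=60);o=st(d)
    if np.linalg.norm(o['wrist_force'])>5: print("contact");break
else:
    r.gripper_close(60);r.hold(.3);st("grip")
c=r.camera_info("wrist");im=r.read_camera("wrist");cv2.imwrite("pics/w3.png",im[:,:,::-1])
E
```

```text
30 8.73 [464.65 -18.44  94.46] [-0.53 -0.23  0.84] [-0.41  0.16 -0.01] w 85.3 f 0.0
14 9.15 [470.65  -3.55  94.57] [-0.19  0.2  -0.76] [-0.38  0.18 -0.  ] w 85.8 f 0.0
0 9.53 [475.95   9.45  94.55] [-0.45  0.08  0.14] [-0.44  0.17 -0.03] w 85.3 f 0.0
grip 10.55 [476.07   8.87  94.32] [ 0.18  0.52 -2.46] [-0.93  0.39  0.03] w 3.5 f 55.5
```

View pics/w3.png

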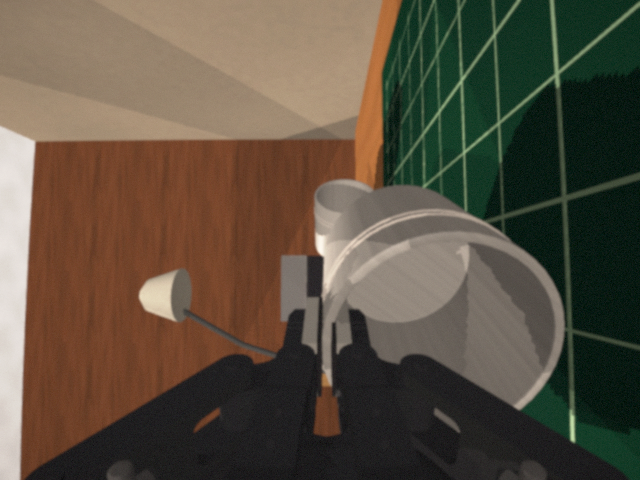

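The fingers straddle the rim wall at about (325,320), with 3.5 mm opening and 55 N on the pad. The grip is good, so I ease the pot over.

```bash
python3 - <<'E'
from plan import *
r.gripper_close(80);r.hold(.2)
for d in range(10,91,10):
    p,q=tip(d,min(8,d*.4)); r.move_linear(p,vel=50,rot=q)
    if d%20==10:
        o=st(d)
        if o['width']<2 or np.linalg.norm(o['wrist_force'])>15: print("STOP");break
r.hold(.3);st("end")
im=r.read_camera("side");cv2.imwrite("pics/s2.png",im[:,:,::-1])
E
```

```text
10 11.66 [482.68  24.67 112.1 ] [-0.26 -1.7  -3.04] [-0.88  0.34 -0.05] w 3.3 f 74.2
30 12.88 [497.85  61.77 133.38] [ 0.82  0.28 -2.64] [-0.74  0.33  0.01] w 3.4 f 74.2
50 14.07 [514.26 102.17 136.03] [-0.02  0.14 -2.92] [-0.49  0.22 -0.04] w 3.2 f 74.2
70 15.25 [529.91 140.98 123.6 ] [-0.4  -0.03 -3.01] [-0.18  0.11  0.05] w 2.5 f 74.2
90 16.43 [543.36 173.43  97.79] [ 0.56  0.42 -3.12] [ 0.12 -0.04 -0.  ] w 3.3 f 74.2
end 16.73 [543.84 173.41  98.19] [-0.07  0.48 -2.73] [ 0.1  -0.   -0.03] w 2.9 f 74.2
```

View pics/s2.png

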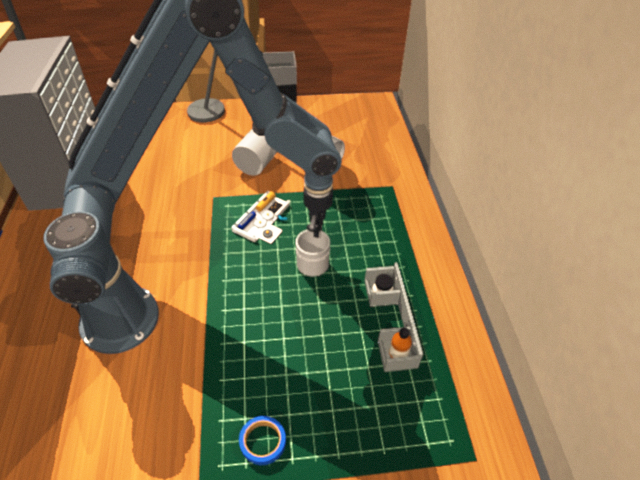

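The pot is upright and held at about (313,252), and nothing else has moved. I turn it so the gripped wall faces the front, then set it down before the bay.

```bash
python3 - <<'E'
from plan import *
def chk():
    if r.observe()['width']<1.5: raise SystemExit("lost")
o=r.observe()
r.move_linear(o['tcp_pos']+30*up,vel=100)
for y,x,yw in((20,545,-70),(-76,590,-30),(-76,600,0)):
    p,q=held(x,y,33,np.radians(yw)); r.move_linear(p,vel=90,rot=q); chk()
st("over"); r.move_linear(held(600,-76,9,0)[0],vel=60); r.hold(.2)
f0=np.mean([r.observe()['wrist_force'][2] for _ in range(5)])
for z in np.arange(8,-1,-1.):
    r.move_linear(held(600,-76,z,0)[0],vel=15); r.hold(.1); f=r.observe()['wrist_force'][2]-f0
    if f>2.5: break
st(f"down z={z} f={f:.1f}")
r.ungrasp();r.hold(.3)
r.move_linear(r.observe()['tcp_pos']+60*up,vel=80)
r.move_linear([520,-76,290],vel=150);r.hold(.3)
c=r.camera_info("wrist");im=r.read_camera("wrist");cv2.imwrite("pics/w4.png",im[:,:,::-1])
import json;json.dump({a:np.array(b).tolist() for a,b in c.items()},open("pics/w4.json","w"))
st("look")
E
```

```text
over 20.77 [555.79 -75.65 119.94] [-0.71  0.15 -2.94] [ 0.01  0.13 -0.06] w 3.1 f 74.3
down z=4.0 f=4.4 23.27 [556.1  -76.05  91.29] [-1.54  0.78  1.71] [0.04 0.18 0.  ] w 2.7 f 75.0
look 26.7 [519.95 -75.97 289.51] [ 0.03 -0.25 -1.15] [ 0.01  0.04 -0.01] w 85.3 f 0.0
```

View pics/w4.png

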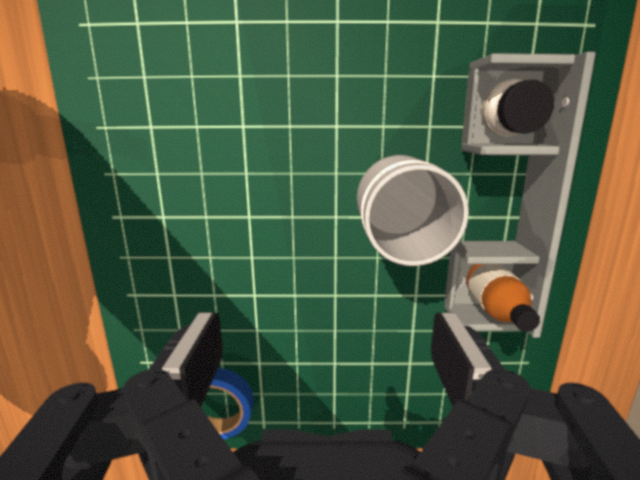

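The pot stands upright before the bay, with its mouth centred at about (413,212). The dividers are at rows 150 and 250, and the jar and bottle are undisturbed. Next I measure the rim centre.

```bash
python3 - <<'E'
from plan import *
import json
from scipy.optimize import least_squares
im=cv2.imread("pics/w4.png")[:,:,::-1].copy();c=json.load(open("pics/w4.json"))
m,k=potaxis(im,c,(440,245)); 
hull=cv2.convexHull(k)[:,0]
P=plane(c,k,98)[:,:2]; print(cv2.contourArea(k),k.min(0),k.max(0))
o=ray(c,[[0,0]])[0][:2]
C=np.array([600,-76.])
for _ in range(4):
    d=(C-o)/np.linalg.norm(C-o); v=P-C; s=(v@d>10)&(abs(np.linalg.norm(v,axis=1)-46)<8)
    C=least_squares(lambda x:np.linalg.norm(P[s]-x,axis=1)-46,C,loss="soft_l1").x
print("rim centre",C,s.sum(),"rms",np.std(np.linalg.norm(P[s]-C,axis=1)))
f=least_squares(lambda x:np.linalg.norm(P[s]-x[:2],axis=1)-x[2],[*C,46]).x;print("free",f)
E=cv2.Canny(cv2.cvtColor(im,cv2.COLOR_RGB2GRAY),60,150)
print("divider inner top edges z58 from w4",plane(c,[[466,152],[556,152]],58),plane(c,[[466,244],[536,243]],58))
print("board top z73",plane(c,[[583,54],[537,334],[594,54],[541,334]],73))
E
```

```text
9678.0 [356 154] [469 265]
rim centre [600.24 -76.83] 129 rms 0.39696137289717925
free [600.24 -76.82  46.03]
divider inner top edges z58 from w4 [[652.29 -22.95  58.  ]
 [739.42 -22.28  58.  ]] [[ 663.07 -115.18   58.  ]
 [ 736.04 -114.08   58.  ]]
board top z73 [[ 738.9    61.09   73.  ]
 [ 747.25 -212.74   73.  ]
 [ 748.59   61.3    73.  ]
 [ 751.67 -212.78   73.  ]]
```

```bash
python3 - <<'E'
from plan import *
C=np.array([600.24,-76.83]); y=-76.2
p=held(*C,3,0)[0]
r.move_linear(p+60*up,vel=150); r.move_linear(p,vel=80); o=st("at")
assert np.linalg.norm(o['wrist_force'])<6
r.gripper_close(50); r.hold(.2); st("grip")
r.move_linear(held(C[0],C[1],6,0)[0],vel=20)
r.move_linear(held(620,y,6,0)[0],vel=50); st("lift")
r.move_linear(held(670,y,6,0)[0],vel=40); r.move_linear(held(688,y,6,0)[0],vel=30); r.hold(.2)
f0=np.mean([r.observe()['wrist_force'] for _ in range(6)],axis=0); o=st("in")
for x in np.arange(689,702,.7):
    r.move_linear(held(x,y,6,0)[0],vel=15); r.hold(.12)
    f=np.mean([r.observe()['wrist_force'] for _ in range(3)],axis=0)-f0
    if f[0]<-2 or np.linalg.norm(f)>6: break
print("x",x,f)
st("contact")
E
```

```text
at 28.72 [556.59 -76.94  90.26] [0.65 0.87 0.68] [ 0.01  0.04 -0.04] w 85.4 f 0.0
grip 29.63 [556.29 -76.83  90.18] [-0.55  1.04  3.04] [-0.03  0.1  -0.05] w 3.7 f 46.9
lift 30.48 [576.05 -76.09  92.83] [-0.82  0.39 -2.12] [ 0.06  0.13 -0.03] w 4.0 f 46.6
in 32.83 [643.8  -76.18  92.98] [ 0.74  0.13 -3.37] [0.01 0.16 0.02] w 3.8 f 46.6
x 697.4000000000005 [-3.39 -0.5   1.59]
contact 37.59 [652.67 -76.1   92.87] [-2.65 -0.37 -1.78] [ 0.02  0.54 -0.02] w 3.9 f 47.0
```

Contact with the back board came at x = 697, against 696 measured. I lower the pot, release it and check.

```bash
python3 - <<'E'
from plan import *
from scipy.optimize import least_squares
y=-76.2
f0=r.observe()['wrist_force'][2]
for z in np.arange(5.4,1,-.6):
    r.move_linear(held(697,y,z,0)[0],vel=15); r.hold(.12); f=r.observe()['wrist_force'][2]-f0
    if f>2: break
st(f"down {z:.1f} {f:.1f}")
r.ungrasp(); r.hold(.3); st("open")
r.move_linear(r.observe()['tcp_pos']+70*up,vel=80)
r.move_linear([600,-76,290],vel=150); r.hold(.4)
c=r.camera_info("wrist");im=r.read_camera("wrist");cv2.imwrite("pics/w5.png",im[:,:,::-1])
import json;json.dump({a:np.array(b).tolist() for a,b in c.items()},open("pics/w5.json","w"))
t=r.read_camera("top");cv2.imwrite("pics/top5.png",t[:,:,::-1])
print(r.observe()['t'])
E
```

```text
down 3.0 3.6 39.42 [652.6  -76.12  90.3 ] [-5.95  0.43  1.78] [-0.04  0.89  0.03] w 3.6 f 47.7
open 40.48 [653.   -76.23  89.98] [ 0.73 -0.97 -0.07] [ 0.03 -0.02 -0.03] w 85.6 f 0.0
43.0917
```

View pics/w5.png

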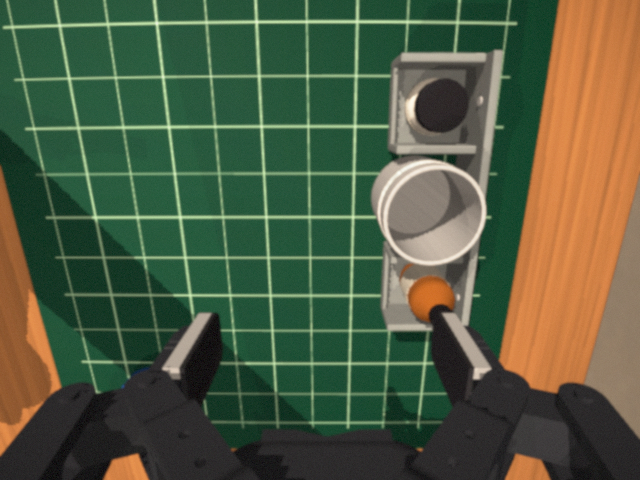

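The pot stands in the middle bay, rim centred at about (431,212), its right edge at column 486 overlapping the back board. I check this numerically, along with the bystanders.

```bash
python3 - <<'E'
from plan import *
import json
from scipy.optimize import least_squares
c=json.load(open("pics/w5.json"));im=cv2.imread("pics/w5.png");g=cv2.cvtColor(im,cv2.COLOR_BGR2GRAY)
e=cv2.Canny(g,50,120); k=np.argwhere(e)[:,::-1]; P=plane(c,k,98)[:,:2]
o=ray(c,[[0,0]])[0][:2]; C=np.array([696,-76.])
for w in(8,5,3,2):
    v=P-C;d=(C-o)/np.linalg.norm(C-o);s=(v@d>0)&(abs(np.linalg.norm(v,axis=1)-46)<w)
    C=least_squares(lambda x:np.linalg.norm(P[s]-x,axis=1)-46,C,loss="soft_l1",f_scale=.7).x
print("rim centre",C,s.sum(),np.std(np.linalg.norm(P[s]-C,axis=1)))
# board front top edge in this view, z73 (col at rows 60..140 & below 270)
for row in(70,90,110,130,290,310): print(row,np.flatnonzero(e[row,440:510])+440,end=" ")
print(); print(plane(c,[[489,70],[468,310]],73))
a0=cv2.imread("pics/top0.png").astype(int);a5=cv2.imread("pics/top5.png").astype(int)
D=(abs(a0-a5).max(2)>50)
for n,(x0,y0,x1,y1) in dict(rackL=(355,148,400,192),rackR=(438,148,482,192),gear=(203,262,296,348),tape=(510,288,556,334)).items(): print(n,D[y0:y1,x0:x1].mean())
E
```

```text
rim centre [695.94 -76.48] 189 0.46024832667257587
70 [465 482 492 502] 90 [474 489 500] 110 [467 487 497] 130 [450 451 460 467 485 494] 290 [450 465 473] 310 [452 462 470 507] 
[[ 739.32   47.09   73.  ]
 [ 748.43 -183.39   73.  ]]
rackL 0.0025252525252525255
rackR 0.581095041322314
gear 0.08877219304826206
tape 0.05245746691871456
```

The rim centre is at (695.9, -76.5). With the board face still at x≈742 at both ends, the gap is about 0 and the rack is unmoved, so I hand it in.

```bash
python3 -c "
from station import r
print(r.finish_job())"
```

```text
the job is handed in; nothing more can be done
None
```

I handed the job in: by my last measurement the pot stands upright in the middle bay, touching the back board. The rack's board face was still in place and the jar and bottle looked untouched in the last view, but the hand-in gave no verdict and I didn't re-measure the gearbox and tape.

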